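# Wedge the rocking power supply

## Robot

A 6-joint arm with a two-finger parallel gripper is mounted at the origin on a cart in front of the work surface, level with it; the furniture and walls round the work are solid. World frame = base frame: x ahead of the robot, y to its left, z up, the work surface at z = 0. Lengths are in m, angles in degrees, forces in N, time in s.
With the tool pointing down it reaches from about 0.3 to 0.75 m from the base axis. Payload 8.5 kg.
Tool frame: the origin (TCP) lies between the finger pads; the fingertips stand env.finger_overhang ahead of it and the grasp point (between the pads) lies 2 mm behind it (env.finger_overhang is the distance from the TCP to the fingertips, in m); z points along the fingers, y is the line along which they close (so a half turn about z gives the same grasp; the last joint's range is limited). The gripper opens to 85 mm and grips with 20 to 120 N. Pads are 22 mm wide; open, the fingers measure 114 mm over their backs; the gripper's body (76 mm by 85 mm) begins 54 mm behind the grasp point. The pads swing forward as they close: fully open they stand 13 mm farther back than shut.
Start: joints at [-76.965, 21.807, 74.336, -0, 83.858, -12.336], TCP at [0.236, -0.497, 0.248] pointing down, gripper open.
Joint ranges: [-178.18, 178.18], [-50.72, 133.34], [12.68, 142.11], [-81.47, 261.47], [9.98, 163.14], [-165.26, 165.26]. Speed limits (degrees/s): [136.94, 136.94, 180, 180, 180, 180].

## Interface

Orientations are given as a 3x3 rotation matrix whose columns are the frame's x, y, z axes.
In Python, from rig import env gives the robot as it stands. The module is installed in compiled form; this text tells all that it offers.
- The arm moves only by the tool jog_arm, never from a script. Its arguments are lists of equal length, an entry for each row: "hand": the finger opening in m, from 0 to 0.0854; "travel": the shift along the world's x, y, z in m, a list of three; "yaw": the turn about the world's z in rad. A call has exactly 5 rows; each row shifts and turns the commanded pose from where the row before left it; what a row does not reach is not made up. A row lasts 1/8 s, in which the tool goes at most 62.5 mm and 10.7 degrees, less where a joint would pass 70% of its speed; a pose out of reach is approached as far as the arm can. A call is refused whole if a number of a shift passes 0.0625 or a number of a turn 0.188, either way. A call with a gripper value outside its range is refused whole. The fingers move at their own pace and stop on an object; "grip_force" is the grip in N (left out, the last holds). Time passes only in rows, so rows that do not move let the fingers close, or fill a call up. It gives the time, the measured TCP pose, the force, the opening and the grip force at its end, in the units of the state.
- env.observe(): the state, without advancing time (a new reading comes with each control period).
- env.get_image(name): name is "scene" or "top" or "wrist"; returns the picture (420x560x3 uint8, red, green, blue); there is no depth.
- env.calibration(name): a dict with "fx", "fy", "cx", "cy" (pixels), "position" and "rotation" of the camera in the world; the wrist camera has in their place "hand_eye" (4x4, takes a point from camera to tool coordinates, whose origin is the TCP and whose axes are the flange's). Camera axes: x right, y down, z forward; pixel columns grow to the right and rows downward; lengths in m; the calibration is good to about 2 mm. The wrist camera is an equidistant fisheye: a pixel r from the principal point sees the ray r / f radians off the axis. A picture is of the moment at which its call begins: read the wrist's pose just before it. calibration takes no time and is no camera call.
- env.close_job(): hands the job in; it is judged then, once.
The state is a dict: "time_s": time; "q": joint angles; "qvel": joint speeds; "joint_efforts": joint torques, N m; "position": TCP position; "tool_rot": TCP orientation; "ft_force": force on the tool from outside, world axes, zero at the start; "wrist_torque": the same for the moment, N m; "grip_width": finger opening in m; "gripper_force": force on a finger pad.
Only numpy, scipy, OpenCV 4.12 (cv2) and the standard library are available. Lean on these libraries where they do the work, as an engineer would, in place of code of your own. Each camera call takes 0.05 s, during which the arm holds its last target. There are 200 camera calls.

## Task

The bench power supply rocks because the levelling foot at its front right corner, as the robot sees it, no longer reaches the desk. Push the orange plastic wedge along the desk, thin end first, in under that foot until it has taken up the gap, without picking anything up or shoving the supply out of its place; test by pressing down on the top corner right above the foot, and push the wedge in further if the corner still gives. Finish while still pressing down firmly (about 10 N) on that corner with the fingertips, the supply standing steady and level on the wedge and the things around it left where they are.

Things in the scene. Friction and masses are not known exactly. Their poses are not given: they have to be found in the camera images.
- supply: grey bench power supply, box 160 x 200 x 62 mm on feet 14 mm high (top 76 mm above desk), 1.5 kg, loose. Origin: under its centre at desk height; x from black front panel (knobs stand out 15 mm) to back, y to its left, z up. Feet 18 mm across at x = +-62, y = +-82 mm; the short one is at -62, -82 mm (front right). It rests level on the other three and pivots on the two beside the short one
- corner (a point): point on the supply's flat top straight above the short foot, 18 mm in from the front and right edges: the place to press. 1 to 2 N here rocks the corner down until the short foot meets something; it rocks back when let go. That foot is stuck 6 to 10 mm above the desk, differently each time and not measured: find by feel
- wedge: orange hard plastic levelling wedge with dark ridges, 56 mm wide (x), 140 mm long (y), rising evenly from a 2 mm thin edge to 21 mm, 80 g, loose, flat on the desk with its thin end towards the short foot, roughly along the supply's y axis. Origin: under its centre at desk height; y points from the thick end to the thin end
- wedge_tip (a point): middle of the wedge's thin edge at desk height
- wedge_back (a point): middle of the wedge's upright thick end face (56 mm wide, 21 mm high) at desk height: the face to push on
- mug: white mug, 95 mm high, 92 mm across plus handle, loose bystander. Origin under its centre
- blue_capacitor: blue can capacitor, 35 mm across, 60 mm high, upright, loose bystander. Origin under its centre
- green_driver: green stubby screwdriver, 82 mm long, lying, loose bystander. Origin under its centre
- reel: solder reel, 64 mm across, 40 mm high, loose bystander. Origin under its centre
Mind the look-alikes: they are no part of the job. There is more than one size of the wedge; the one meant has the size given above.

How it is judged:
By the outcome, as a careful person would: the job done as asked, in the order asked, and still so for the second after the job is handed in, while the arm keeps its last pose, push and grip.
It also fails if it takes over 48 s, if anything falls off the work surface, if the arm or the gripper's body presses on something with over 40 N, if the wrist force passes 120 N, or if a joint passes its speed limit or range.

## Working session

There is one attempt and no reset: what is moved stays moved. The work goes in short steps, Python scripts to look and compute and a tool call to move; the robot and the scene stay as the last step left them, time stands still between calls to the robot, and variables do not carry over. Pictures are saved under pics/ and viewed, at most 10 in all, crops included, and the job is handed in when it is done.

Besides the shell and the picture viewer there is one more tool, called as a command line: name --pt "numbers of a row" for each row, then --argument value for the rest. jog_arm: Moves the arm, as the interface text tells. Its arguments: {"type":"object","properties":{"hand":{"type":"array"},"travel":{"type":"array"},"yaw":{"type":"array"},"grip_force":{"type":"number"}},"required":["hand","travel","yaw"]}

```bash
mkdir -p pics
cat > h.py <<'E'
import numpy as np, cv2
from rig import env
def save(n,im): cv2.imwrite('pics/'+n,im[:,:,::-1])
def ray(cam,u,v,z):
    c=env.calibration(cam); d=np.array(c['rotation'])@np.array([(u-c['cx'])/c['fx'],(v-c['cy'])/c['fy'],1])
    p=np.array(c['position']); return p+d*(z-p[2])/d[2]
def proj(cam,P):
    c=env.calibration(cam); q=np.array(c['rotation']).T@(np.array(P)-np.array(c['position'])); return q[0]/q[2]*c['fx']+c['cx'],q[1]/q[2]*c['fy']+c['cy']
E
python3 - <<'E'
from h import *
a=env.get_image('top');b=env.get_image('scene')
np.save('top.npy',a);np.save('scene.npy',b)
save('top.png',a);save('scene.png',b)
print(env.finger_overhang,env.calibration('top'),env.calibration('scene')); s=env.observe(); print(s['time_s'],s['tool_rot'],s['ft_force'],s['grip_width'])
E
```

```text
0.017 {'fx': 418.26275275353515, 'fy': 418.26275275353515, 'cx': 281.72427885847264, 'cy': 217.03065048396076, 'position': array([ 0.0429477 , -0.08026178,  1.31818497]), 'rotation': array([[ 0.1455489 , -0.91202849,  0.38343127],
       [-0.98932505, -0.13698008,  0.04972323],
       [ 0.00717345, -0.38657533, -0.92222994]])} {'fx': 450.7724726081491, 'fy': 450.7724726081491, 'cx': 279.0744081225236, 'cy': 205.08750556542685, 'position': array([-0.10294582,  0.59089058,  1.05322614]), 'rotation': array([[-0.66959675, -0.55098449,  0.4980525 ],
       [-0.74261844,  0.48531324, -0.46150722],
       [ 0.01257185, -0.6788867 , -0.73413541]])}
0.1 [[ 9.03566233e-01  4.28448336e-01 -2.92887561e-04]
 [ 4.28448344e-01 -9.03565378e-01  1.27433708e-03]
 [ 2.81344540e-04 -1.27693514e-03 -9.99999145e-01]] [ 0.17796776 -0.54070797  0.16395477] 0.08524563099388358
```

View pics/top.png

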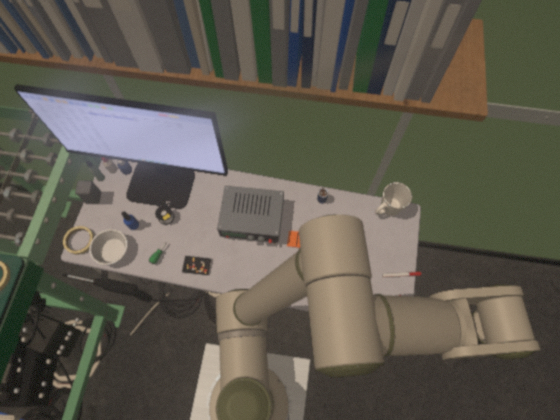

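View pics/scene.png

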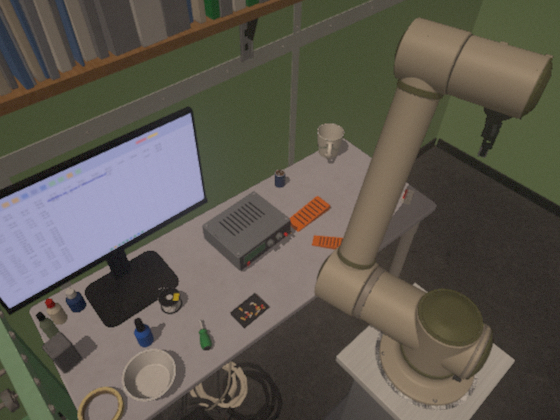

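Top view: supply at (252,213), an orange piece at (294,240) half hidden by the arm. Scene view: supply (247,230), orange candidates: a longer one at (310,213) beside the supply's right side, and a shorter one at (328,242), partly hidden. Crop and measure both.

Run:
```python
from h import *
for cam in('top','scene'):
    a=np.load(cam+'.npy'); h=cv2.cvtColor(a,cv2.COLOR_RGB2HSV)
    m=((h[...,0]<14)&(h[...,1]>170)&(h[...,2]>110)).astype(np.uint8)
    m=cv2.morphologyEx(m,cv2.MORPH_CLOSE,np.ones((5,5)))
    cs,_=cv2.findContours(m,0,1)
    for c in cs:
        if cv2.contourArea(c)<40: continue
        ap=cv2.approxPolyDP(c,2.0,True)[:,0]; print(cam,cv2.contourArea(c))
        for u,v in ap: print('  ',u,v,ray(cam,u,v,0.0).round(3),ray(cam,u,v,.021).round(3)[:2])
b=np.load('scene.npy')[165:285,190:370]; save('crop1.png',cv2.resize(b,None,fx=4.4,fy=4.4,interpolation=cv2.INTER_CUBIC))
for p in [(205,232),(245,194),(291,227),(243,268)]: print(p,ray('scene',*p,.076).round(3))
for p in [(224,187),(284,191),(279,236),(219,230)]: print(p,ray('top',*p,.076).round(3))
```

```text
top 90.5
   291 232 [ 0.542 -0.048  0.   ] [ 0.534 -0.049]
   288 244 [ 0.498 -0.044  0.   ] [ 0.491 -0.045]
   298 245 [ 0.499 -0.077  0.   ] [ 0.492 -0.077]
   296 233 [ 0.541 -0.065  0.   ] [ 0.533 -0.065]
scene 246.5
   312 244 [ 0.431 -0.039  0.   ] [ 0.421 -0.027]
   335 248 [ 0.376 -0.08   0.   ] [ 0.366 -0.066]
   340 244 [ 0.376 -0.101  0.   ] [ 0.367 -0.088]
   341 238 [ 0.39 -0.12  0.  ] [ 0.38  -0.106]
   314 236 [ 0.449 -0.065  0.   ] [ 0.438 -0.052]
scene 566.0
   328 205 [ 0.509 -0.189  0.   ] [ 0.497 -0.173]
   315 197 [ 0.561 -0.182  0.   ] [ 0.548 -0.167]
   290 218 [ 0.549 -0.06   0.   ] [ 0.536 -0.047]
   291 223 [ 0.532 -0.049  0.   ] [ 0.519 -0.036]
   299 230 [ 0.495 -0.048  0.   ] [ 0.483 -0.035]
(205, 232) [0.621 0.2   0.076]
(245, 194) [0.662 0.023 0.076]
(291, 227) [0.475 0.008 0.076]
(243, 268) [0.456 0.197 0.076]
(224, 187) [0.638 0.192 0.076]
(284, 191) [ 0.653 -0.007  0.076]
(279, 236) [ 0.494 -0.014  0.076]
(219, 230) [0.486 0.177 0.076]
```

View pics/crop1.png

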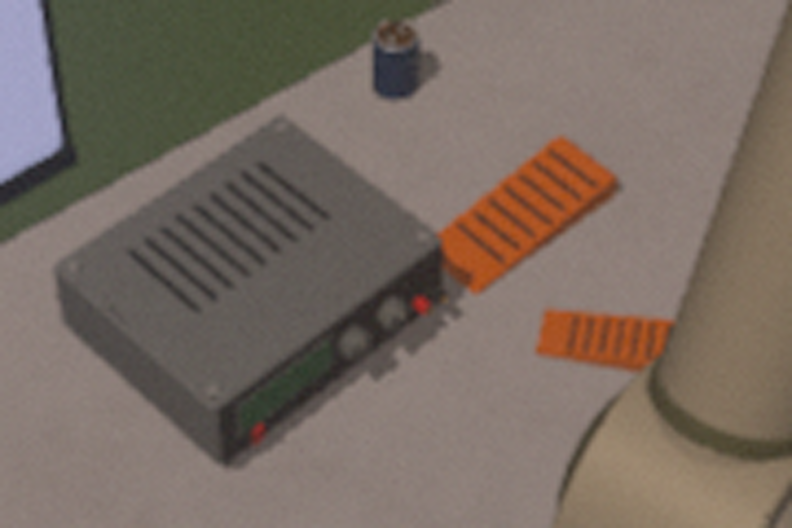

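The longer orange piece in the crop (≈130 mm, beside the supply) is the wedge. The one nearer the robot is the look-alike. Next I refine the supply and bystander positions.

Run:
```python
from h import *
for p in [(203.6,226.4),(253.6,191.8),(290,220),(240.5,256)]: print(p,ray('scene',*p,.076).round(3))
for n,p in dict(mug=(397,199),cap=(322,198)).items(): print(n,ray('top',*p,.05).round(3))
for n,p in dict(mug=(330,147),cap=(280,180)).items(): print(n,ray('scene',*p,.05).round(3))
a=np.load('top.npy')[170:270,190:430]
save('crop2.png',cv2.resize(a,None,fx=3.33,fy=3.33,interpolation=cv2.INTER_CUBIC))
# desk->top of supply outline by brightness in the top view
g=cv2.cvtColor(np.load('top.npy'),cv2.COLOR_RGB2GRAY); print(g[215,200:310:4],g[176:260:3,250])
```

```text
(203.6, 226.4) [0.64  0.191 0.076]
(253.6, 191.8) [ 0.652 -0.002  0.076]
(290, 220) [ 0.496 -0.008  0.076]
(240.5, 256) [0.491 0.178 0.076]
mug [ 0.693 -0.385  0.05 ]
cap [ 0.659 -0.135  0.05 ]
mug [ 0.664 -0.354  0.05 ]
cap [ 0.657 -0.115  0.05 ]
[152 151 151 153 156 114 114 113 113 111 109 110 111 111 106 108 102  97
 107 106 100  98 100 108 152 155 152 153] [153 153 151 153 114 108 102 105 103 106  97  89  85 110 110 107 110 108
 110  73  97  88 149 153 156 155 155 153]
```

View pics/crop2.png

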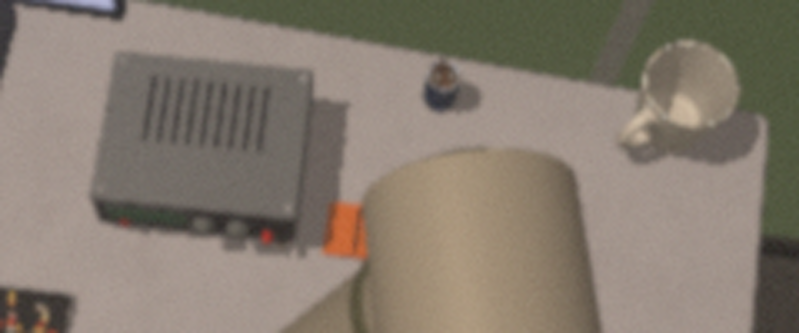

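jog_arm --hand '[0.0,0.0,0.0,0.0,0.0]' --pt "0.05 0.0 0.0" --pt "0.06 0.04 0.0" --pt "0.06 0.05 0.0" --pt "0.06 0.06 0.0" --pt "0.05 0.06 0.0" --yaw '[0,0,0,0,0]'

```text
time_s: 0.72
position: [0.4711, -0.3284, 0.2478]
tool_rot: [[0.904, 0.428, -0.0], [0.428, -0.904, 0.001], [-0.0, -0.001, -1.0]]
ft_force: [0.9, -1.0, 0.2]
grip_width: -0.0001
gripper_force: 0.0
```

jog_arm --hand '[0.022,0.022,0.022,0.022,0.022]' --pt "0.012 0.02 -0.01" --pt "0.01 0.02 -0.02" --pt "0.01 0.02 -0.02" --pt "0.01 0.015 -0.02" --pt "0.01 0.01 -0.02" --yaw '[0.18,0.18,0.18,0.18,0.18]'

```text
time_s: 1.35
position: [0.5221, -0.2442, 0.1574]
tool_rot: [[0.22, 0.976, -0.001], [0.976, -0.22, 0.0], [0.0, -0.001, -1.0]]
ft_force: [0.5, 0.5, 1.1]
grip_width: 0.0222
gripper_force: 0.0
```

Run:
```python
from h import *
s=env.observe(); c=env.calibration('wrist'); print(s['position'],c)
a=env.get_image('wrist'); np.savez('w1.npz',a=a,p=s['position'],R=s['tool_rot']); save('w1.png',a)
```

```text
[ 0.52206813 -0.24420643  0.15742423] {'fx': 325.19226210127806, 'fy': 325.19226210127806, 'cx': 279.98145064753777, 'cy': 205.69669479395588, 'hand_eye': array([[-2.21428344e-03, -9.60093876e-01, -2.79669174e-01,
         7.03616992e-02],
       [ 9.99997015e-01, -1.83702773e-03, -1.61103834e-03,
        -4.82541736e-04],
       [ 1.03298802e-03, -2.79671906e-01,  9.60095078e-01,
        -1.25274931e-01],
       [ 0.00000000e+00,  0.00000000e+00,  0.00000000e+00,
         1.00000000e+00]])}
```

View pics/w1.png

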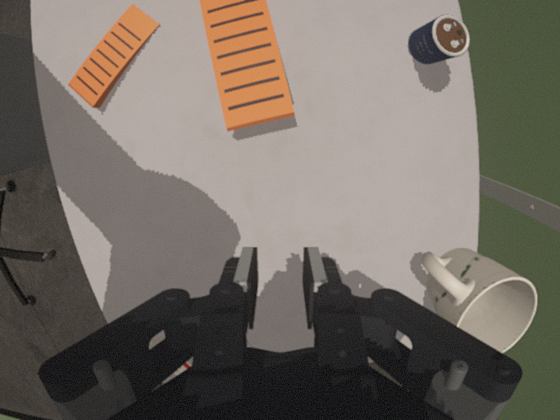

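The wrist view shows the wedge's thick end with corners at about (228,130) and (293,115), the short look-alike at (115,55), the capacitor at (437,40) and the mug at (480,300), well clear.

```bash
cat >> h.py <<'E'
def wray(f,u,v,z):
    c=env.calibration('wrist'); d=np.load(f); x,y=(u-c['cx'])/c['fx'],(v-c['cy'])/c['fx']; t=np.hypot(x,y)
    r=np.array([x/t*np.sin(t),y/t*np.sin(t),np.cos(t)]); H=np.array(c['hand_eye']); R=d['R']
    o=d['p']+R@H[:3,3]; r=R@H[:3,:3]@r; return o+r*(z-o[2])/r[2]
E
python3 - <<'E'
from h import *
a=np.load('w1.npz')['a']; h=cv2.cvtColor(a,cv2.COLOR_RGB2HSV)
m=((h[...,0]<16)&(h[...,1]>150)&(h[...,2]>110)).astype(np.uint8); m[140:]=0; m[:,:180]=0
m=cv2.morphologyEx(m,cv2.MORPH_CLOSE,np.ones((7,7)))
c=max(cv2.findContours(m,0,1)[0],key=cv2.contourArea)
for u,v in cv2.approxPolyDP(c,2.5,True)[:,0]: print(u,v,wray('w1.npz',u,v,0).round(4),wray('w1.npz',u,v,.021).round(4))
E
```

```text
201 0 [ 0.4924 -0.0558  0.    ] [ 0.4957 -0.0647  0.021 ]
228 129 [ 0.4897 -0.1779  0.    ] [ 0.4933 -0.1777  0.021 ]
292 114 [ 0.5467 -0.178   0.    ] [ 0.546  -0.1778  0.021 ]
291 111 [ 0.5464 -0.1752  0.    ] [ 0.5457 -0.1753  0.021 ]
282 112 [ 0.5387 -0.1744  0.    ] [ 0.5386 -0.1745  0.021 ]
282 104 [ 0.5402 -0.1676  0.    ] [ 0.54   -0.1682  0.021 ]
288 95 [ 0.547  -0.1611  0.    ] [ 0.5462 -0.1622  0.021 ]
265 0 [ 0.5469 -0.0719  0.    ] [ 0.5462 -0.0796  0.021 ]
```

jog_arm --hand '[0.022,0.022,0.022,0.022,0.022]' --pt "-0.003 0.0 -0.04" --pt "0 0.0 -0.04" --pt "0 0.01 -0.04" --pt "0 0.015 -0.012" --pt "0 0.015 0.0" --yaw '[0.11,0.11,0,0,0]'

```text
time_s: 2.02
position: [0.5189, -0.2043, 0.0266]
tool_rot: [[0.009, 1.0, -0.0], [1.0, -0.009, 0.0], [0.0, -0.0, -1.0]]
ft_force: [1.0, -0.7, 0.4]
grip_width: 0.022
gripper_force: 0.0
```

jog_arm --hand '[0.022,0.022,0.022,0.022,0.022]' --pt "0 0.01 0" --pt "0 0.008 0" --pt "0 0.01 0" --pt "0 0.012 0" --pt "0 0.01 0" --yaw '[0,0,0,0,0]'

```text
time_s: 2.65
position: [0.5189, -0.1543, 0.0264]
tool_rot: [[0.008, 1.0, 0.0], [1.0, -0.008, -0.0], [-0.0, 0.0, -1.0]]
ft_force: [-0.3, -1.6, 1.0]
grip_width: 0.022
gripper_force: 0.3
```

jog_arm --hand '[0.022,0.022,0.022,0.022,0.022]' --pt "0 0.005 0" --pt "0 0.005 0" --pt "0 0.005 0" --pt "0 0.004 0" --pt "0 0.003 0" --yaw '[0,0,0,0,0]'

```text
time_s: 3.28
position: [0.5189, -0.1328, 0.0263]
tool_rot: [[0.008, 1.0, -0.0], [1.0, -0.008, 0.0], [0.0, -0.0, -1.0]]
ft_force: [-0.6, -1.1, 0.7]
grip_width: 0.0223
gripper_force: 0.3
```

Run:
```python
from h import *
F=np.array([env.observe()['ft_force']]); print(F.round(2))
a=env.get_image('scene'); b=a[165:285,190:370]; save('c3.png',cv2.resize(b,None,fx=4.4,fy=4.4,interpolation=cv2.INTER_CUBIC))
```

```text
[[-0.6  -1.15  0.65]]
```

View pics/c3.png

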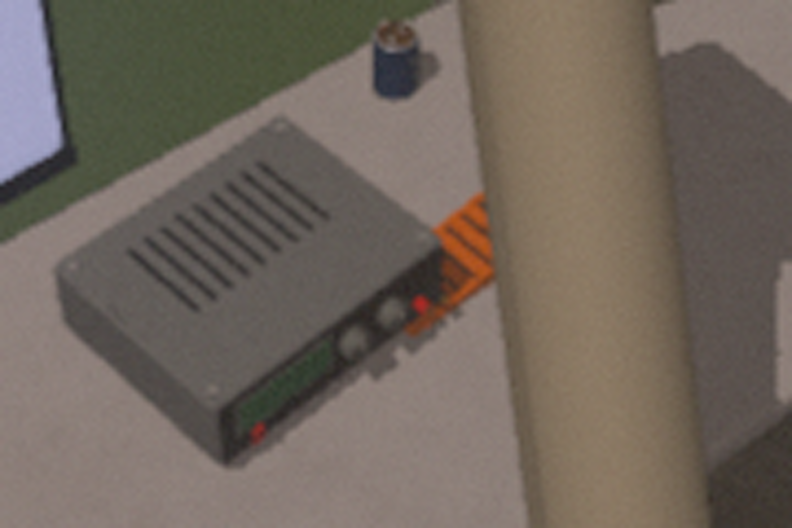

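The supply hasn't moved and the wedge is entering under its front right corner (crop pixel 450,265). Next I back off and test the corner.

jog_arm --hand '[0.022,0.0,0.0,0.0,0.0]' --pt "0 -0.012 0.0" --pt "0 -0.01 0.03" --pt "0 0 0.05" --pt "-0.003 0.05 0.01" --pt "-0.003 0.05 0" --yaw '[0,0,0,0,0]'

```text
time_s: 3.95
position: [0.5132, -0.0552, 0.1174]
tool_rot: [[0.01, 1.0, 0.002], [1.0, -0.01, -0.001], [-0.001, 0.002, -1.0]]
ft_force: [0.7, 0.7, -0.4]
grip_width: -0.0
gripper_force: 0.0
```

jog_arm --hand '[0.0,0.0,0.0,0.0,0.0]' --pt "-0.001 0.05 -0.003" --pt "0 0.009 -0.01" --pt "0 0 -0.005" --pt "0 0 0" --pt "0 0 0" --yaw '[0,0,0,0,0]'

```text
time_s: 4.58
position: [0.5121, 0.0028, 0.0984]
tool_rot: [[0.01, 1.0, 0.0], [1.0, -0.01, -0.0], [-0.0, 0.0, -1.0]]
ft_force: [-0.8, 0.2, 1.0]
grip_width: -0.0001
gripper_force: 0.0
```

Run:
```python
from h import *
s=env.observe(); a=env.get_image('wrist'); np.savez('w2.npz',a=a,p=s['position'],R=s['tool_rot']); save('w2.png',a)
```

```text
(no output)
```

View pics/w2.png

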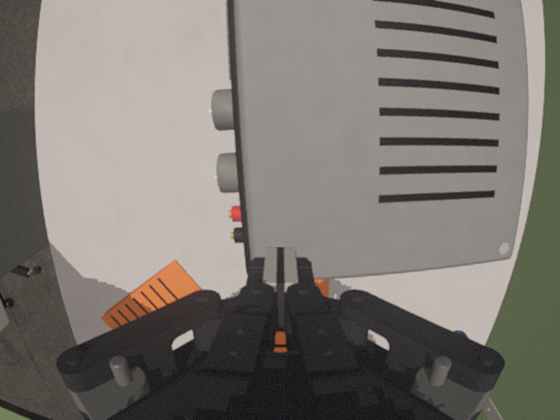

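jog_arm --hand '[0.0,0.0,0.0,0.0,0.0]' --pt "0 0 -0.001" --pt "0 0 -0.001" --pt "0 0 -0.001" --pt "0 0 -0.001" --pt "0 0 0" --yaw '[0,0,0,0,0]'

```text
time_s: 5.25
position: [0.5118, 0.004, 0.0943]
tool_rot: [[0.008, 1.0, -0.0], [1.0, -0.008, 0.0], [0.0, -0.0, -1.0]]
ft_force: [-0.2, -0.2, -0.3]
grip_width: 0.0002
gripper_force: 0.0
```

The view shows the front edge near column 246 and the right edge at row ~278, with the fingertips over the corner.

Run:
```python
from h import *
for p in [(249,279),(513,258),(228,0),(243,200),(326,276)]: print(p,wray('w2.npz',*p,.076).round(4))
```

```text
(249, 279) [ 0.495 -0.009  0.076]
(513, 258) [ 0.6548 -0.0049  0.076 ]
(228, 0) [0.489  0.1282 0.076 ]
(243, 200) [0.4941 0.0333 0.076 ]
(326, 276) [ 0.5349 -0.0078  0.076 ]
```

jog_arm --hand '[0.0,0.0,0.0,0.0,0.0]' --pt "0 0 -0.001" --pt "0 0 0" --pt "0 0 -0.001" --pt "0 0 0" --pt "0 0 0" --yaw '[0,0,0,0,0]'

```text
time_s: 5.88
position: [0.5119, 0.0038, 0.0925]
tool_rot: [[0.008, 1.0, 0.0], [1.0, -0.008, -0.0], [-0.0, 0.0, -1.0]]
ft_force: [-1.6, -1.4, 4.4]
grip_width: -0.0002
gripper_force: 1.8
```

jog_arm --hand '[0.0,0.0,0.0,0.0,0.0]' --pt "0 0 -0.001" --pt "0 0 0" --pt "0 0 -0.001" --pt "0 0 0" --pt "0 0 0" --yaw '[0,0,0,0,0]'

```text
time_s: 6.5
position: [0.5118, 0.0039, 0.0904]
tool_rot: [[0.008, 1.0, -0.0], [1.0, -0.008, -0.0], [-0.0, -0.0, -1.0]]
ft_force: [-3.0, -1.5, 5.7]
grip_width: -0.0002
gripper_force: 2.5
```

jog_arm --hand '[0.0,0.0,0.0,0.0,0.0]' --pt "0 0 -0.0005" --pt "0 0 0" --pt "0 0 -0.0005" --pt "0 0 0" --pt "0 0 0" --yaw '[0,0,0,0,0]'

```text
time_s: 7.12
position: [0.5117, 0.0037, 0.09]
tool_rot: [[0.008, 1.0, 0.0], [1.0, -0.008, -0.001], [-0.001, 0.0, -1.0]]
ft_force: [-5.3, -2.6, 11.3]
grip_width: 0.0003
gripper_force: 6.1
```

Rocked about 2.8 mm before bottoming, so the corner still gives. Going back to push about 16 mm more.

jog_arm --hand '[0.0,0.0,0.0,0.022,0.022]' --pt "0 0 0.005" --pt "0.001 -0.03 0.02" --pt "0.002 -0.06 0.005" --pt "0.002 -0.06 0" --pt "0.002 -0.015 -0.03" --yaw '[0,0,0,0,0]'

```text
time_s: 7.75
position: [0.5202, -0.1648, 0.0904]
tool_rot: [[0.011, 1.0, 0.005], [1.0, -0.011, -0.003], [-0.003, 0.005, -1.0]]
ft_force: [-0.8, 1.1, -0.4]
grip_width: 0.0223
gripper_force: 0.0
```

jog_arm --hand '[0.022,0.022,0.022,0.022,0.022]' --pt "0 0 -0.04" --pt "0 0.004 -0.024" --pt "0 0.01 0" --pt "0 0.008 0" --pt "0 0.004 0" --yaw '[0,0,0,0,0]'

```text
time_s: 8.38
position: [0.5194, -0.1344, 0.0264]
tool_rot: [[0.007, 1.0, 0.002], [1.0, -0.007, -0.001], [-0.001, 0.002, -1.0]]
ft_force: [-0.5, 0.2, 0.1]
grip_width: 0.022
gripper_force: 0.0
```

Push to y ≈ -0.118 (15 mm more).

jog_arm --hand '[0.022,0.022,0.022,0.022,0.022]' --pt "0 0.004 0" --pt "0 0.004 0" --pt "0 0.004 0" --pt "0 0.004 0" --pt "0 0 0" --yaw '[0,0,0,0,0]'

```text
time_s: 9.0
position: [0.5188, -0.1187, 0.0253]
tool_rot: [[0.008, 1.0, -0.0], [1.0, -0.008, 0.0], [0.0, -0.0, -1.0]]
ft_force: [0.1, -1.0, 0.2]
grip_width: 0.0223
gripper_force: 0.0
```

jog_arm --hand '[0.022,0.022,0.022,0.022,0.022]' --pt "0 0.001 0" --pt "0 0 0" --pt "0 0.001 0" --pt "0 0 0" --pt "0 0 0" --yaw '[0,0,0,0,0]'

```text
time_s: 9.62
position: [0.5189, -0.117, 0.0253]
tool_rot: [[0.008, 1.0, -0.0], [1.0, -0.008, 0.0], [0.0, -0.0, -1.0]]
ft_force: [0.0, -0.5, 1.4]
grip_width: 0.0219
gripper_force: 0.0
```

jog_arm --hand '[0.022,0.022,0.022,0.022,0.022]' --pt "0 0.001 0" --pt "0 0.001 0" --pt "0 0.001 0" --pt "0 0 0" --pt "0 0 0" --yaw '[0,0,0,0,0]'

```text
time_s: 10.25
position: [0.5189, -0.114, 0.0253]
tool_rot: [[0.008, 1.0, 0.0], [1.0, -0.008, 0.0], [0.0, 0.0, -1.0]]
ft_force: [-0.0, 0.3, -0.0]
grip_width: 0.022
gripper_force: 0.0
```

Now test again, at the refined corner (0.5125, 0.0095), lowering slowly.

jog_arm --hand '[0.022,0.0,0.0,0.0,0.0]' --pt "0 -0.012 0.0" --pt "0 -0.01 0.03" --pt "0 0.01 0.055" --pt "-0.003 0.06 0.0" --pt "-0.003 0.06 0" --yaw '[0,0,0,0,0]'

```text
time_s: 10.88
position: [0.5131, -0.0058, 0.111]
tool_rot: [[0.01, 1.0, 0.002], [1.0, -0.01, -0.0], [-0.0, 0.002, -1.0]]
ft_force: [0.9, 0.1, -0.8]
grip_width: -0.0003
gripper_force: 0.0
```

jog_arm --hand '[0.0,0.0,0.0,0.0,0.0]' --pt "0 0.016 -0.01" --pt "0 0 -0.005" --pt "0 0 0" --pt "0 0 -0.001" --pt "0 0 0" --yaw '[0,0,0,0,0]'

```text
time_s: 11.5
position: [0.513, 0.0091, 0.0944]
tool_rot: [[0.009, 1.0, 0.0], [1.0, -0.009, -0.0], [-0.0, 0.0, -1.0]]
ft_force: [0.6, -0.4, 0.7]
grip_width: -0.0003
gripper_force: 0.0
```

jog_arm --hand '[0.0,0.0,0.0,0.0,0.0]' --pt "0 0 -0.0005" --pt "0 0 0" --pt "0 0 -0.0005" --pt "0 0 0" --pt "0 0 0" --yaw '[0,0,0,0,0]'

```text
time_s: 12.12
position: [0.5129, 0.01, 0.0933]
tool_rot: [[0.008, 1.0, 0.0], [1.0, -0.008, 0.0], [0.0, 0.0, -1.0]]
ft_force: [-0.0, 0.2, 0.6]
grip_width: 0.0
gripper_force: 0.0
```

jog_arm --hand '[0.0,0.0,0.0,0.0,0.0]' --pt "0 0 -0.0003" --pt "0 0 0" --pt "0 0 -0.0002" --pt "0 0 0" --pt "0 0 0" --yaw '[0,0,0,0,0]'

```text
time_s: 12.75
position: [0.5128, 0.0099, 0.0929]
tool_rot: [[0.008, 1.0, 0.0], [1.0, -0.008, -0.0], [-0.0, 0.0, -1.0]]
ft_force: [-1.9, 0.2, 2.5]
grip_width: 0.0002
gripper_force: 1.2
```

jog_arm --hand '[0.0,0.0,0.0,0.0,0.0]' --pt "0 0 -0.0003" --pt "0 0 0" --pt "0 0 -0.0002" --pt "0 0 0" --pt "0 0 0" --yaw '[0,0,0,0,0]'

```text
time_s: 13.38
position: [0.5127, 0.0098, 0.0926]
tool_rot: [[0.008, 1.0, -0.0], [1.0, -0.008, -0.0], [-0.0, -0.0, -1.0]]
ft_force: [-2.5, -1.8, 7.0]
grip_width: 0.0
gripper_force: 3.3
```

jog_arm --hand '[0.0,0.0,0.0,0.0,0.0]' --pt "0 0 -0.0003" --pt "0 0 0" --pt "0 0 -0.0002" --pt "0 0 0" --pt "0 0 0" --yaw '[0,0,0,0,0]'

```text
time_s: 14.0
position: [0.5127, 0.0097, 0.0925]
tool_rot: [[0.008, 1.0, 0.0], [1.0, -0.008, -0.001], [-0.001, 0.0, -1.0]]
ft_force: [-5.2, -1.8, 10.8]
grip_width: -0.0002
gripper_force: 5.4
```

The corner is nearly firm, with at most about 0.3 mm of give left. A last 2–3 mm push will seat it, then the final press.

jog_arm --hand '[0.0,0.0,0.0,0.022,0.022]' --pt "0 0 0.005" --pt "0.001 -0.03 0.015" --pt "0.002 -0.06 0.0" --pt "0.002 -0.06 0" --pt "0.002 -0.003 -0.03" --yaw '[0,0,0,0,0]'

```text
time_s: 14.62
position: [0.5212, -0.1473, 0.0829]
tool_rot: [[0.013, 1.0, 0.005], [1.0, -0.012, -0.003], [-0.003, 0.005, -1.0]]
ft_force: [1.2, -0.2, -0.3]
grip_width: 0.0218
gripper_force: 0.0
```

jog_arm --hand '[0.022,0.022,0.022,0.022,0.022]' --pt "0 0 -0.04" --pt "0 0.004 -0.016" --pt "0 0.01 0" --pt "0 0.01 0" --pt "0 0 0" --yaw '[0,0,0,0,0]'

```text
time_s: 15.25
position: [0.5203, -0.1182, 0.0267]
tool_rot: [[0.007, 1.0, 0.001], [1.0, -0.007, -0.001], [-0.001, 0.001, -1.0]]
ft_force: [-0.3, -0.6, 0.1]
grip_width: 0.0222
gripper_force: 0.0
```

jog_arm --hand '[0.022,0.022,0.022,0.022,0.022]' --pt "0 0.002 0" --pt "0 0.002 0" --pt "0 0.001 0" --pt "0 0.001 0" --pt "0 0.0005 0" --yaw '[0,0,0,0,0]'

```text
time_s: 15.88
position: [0.52, -0.1127, 0.0259]
tool_rot: [[0.008, 1.0, 0.0], [1.0, -0.008, -0.0], [-0.0, 0.0, -1.0]]
ft_force: [-0.8, -0.7, -0.2]
grip_width: 0.0216
gripper_force: 0.3
```

jog_arm --hand '[0.022,0.022,0.022,0.022,0.022]' --pt "0 0.0005 0" --pt "0 0.0 0" --pt "0 0.0005 0" --pt "0 0 0" --pt "0 0 0" --yaw '[0,0,0,0,0]'

```text
time_s: 16.5
position: [0.5199, -0.1116, 0.0258]
tool_rot: [[0.008, 1.0, 0.0], [1.0, -0.008, 0.0], [0.0, 0.0, -1.0]]
ft_force: [0.8, -0.0, 0.3]
grip_width: 0.0222
gripper_force: 0.4
```

jog_arm --hand '[0.022,0.0,0.0,0.0,0.0]' --pt "0 -0.012 0.0" --pt "0 -0.01 0.03" --pt "0 0.01 0.055" --pt "-0.003 0.06 0.0" --pt "-0.004 0.06 0" --yaw '[0,0,0,0,0]'

```text
time_s: 17.12
position: [0.513, -0.0031, 0.1114]
tool_rot: [[0.01, 1.0, 0.001], [1.0, -0.01, -0.0], [-0.0, 0.001, -1.0]]
ft_force: [0.5, 0.2, -0.8]
grip_width: 0.0001
gripper_force: 0.0
```

jog_arm --hand '[0.0,0.0,0.0,0.0,0.0]' --pt "0 0.013 -0.01" --pt "0 0 -0.006" --pt "0 0 0" --pt "0 0 -0.001" --pt "0 0 0" --yaw '[0,0,0,0,0]'

```text
time_s: 17.75
position: [0.513, 0.0086, 0.0939]
tool_rot: [[0.009, 1.0, 0.0], [1.0, -0.009, -0.0], [-0.0, 0.0, -1.0]]
ft_force: [-0.1, 0.7, 1.5]
grip_width: 0.0003
gripper_force: 0.0
```

jog_arm --hand '[0.0,0.0,0.0,0.0,0.0]' --pt "0 0 -0.0005" --pt "0 0 0" --pt "0 0 -0.0005" --pt "0 0 0" --pt "0 0 0" --yaw '[0,0,0,0,0]'

```text
time_s: 18.38
position: [0.5129, 0.0094, 0.093]
tool_rot: [[0.008, 1.0, 0.0], [1.0, -0.008, -0.0], [-0.0, 0.0, -1.0]]
ft_force: [-1.6, -0.4, 3.1]
grip_width: -0.0001
gripper_force: 1.6
```

jog_arm --hand '[0.0,0.0,0.0,0.0,0.0]' --pt "0 0 -0.0003" --pt "0 0 0" --pt "0 0 -0.0002" --pt "0 0 0" --pt "0 0 0" --yaw '[0,0,0,0,0]'

```text
time_s: 19.0
position: [0.5129, 0.0093, 0.0928]
tool_rot: [[0.008, 1.0, 0.0], [1.0, -0.008, -0.0], [-0.0, 0.0, -1.0]]
ft_force: [-2.7, -1.1, 7.7]
grip_width: -0.0001
gripper_force: 3.9
```

jog_arm --hand '[0.0,0.0,0.0,0.0,0.0]' --pt "0 0 -0.0003" --pt "0 0 0" --pt "0 0 0" --pt "0 0 0" --pt "0 0 0" --yaw '[0,0,0,0,0]'

```text
time_s: 19.62
position: [0.5128, 0.0093, 0.0928]
tool_rot: [[0.008, 1.0, 0.0], [1.0, -0.008, -0.0], [-0.0, 0.0, -1.0]]
ft_force: [-4.2, -1.8, 11.0]
grip_width: -0.0001
gripper_force: 5.2
```

Run:
```python
from h import *
a=env.get_image('wrist'); s=env.observe(); print(s['time_s'],s['ft_force'].round(1),s['position'].round(4)); np.savez('w3.npz',a=a,p=s['position'],R=s['tool_rot']); save('w3.png',a)
```

```text
19.675 [-4.3 -1.5 11.3] [0.5128 0.0093 0.0928]
```

View pics/w3.png

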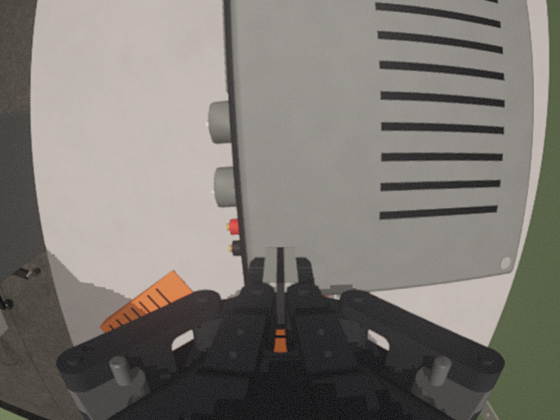

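The fingertips sit on the corner (280,250), the supply hasn't moved, the wedge is under it, and the press is steady at 11 N.

```bash
python3 -c "
from rig import env
print(env.close_job())"
```

```text
the job is handed in; nothing more can be done
None
```

I handed the job in at about 20 s: the wedge is in under the front right foot, the supply is level and in its place, and the fingertips are pressing that corner with about 11 N, with no visible give in the last test.

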